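# Set the iris ring of a bench camera lens to its index

### The job

On the tilted bench camera, turn the slim iris ring of the lens counter-clockwise, as seen facing the glass, until it is fully open against its stop, then turn it back clockwise until its lug lines up with the index rib on the front ring. Touch neither the ring in front of it nor the ring behind it, leave the other things where they are, and let go at the end.

Things in the scene. Friction and masses are not known exactly. Their poses are not given: they have to be found in the camera images.
- lens_stand: fixed bench stand with a 230 x 200 mm base plate, 12 mm thick, and a yoke 92 mm tall that holds a camera with its lens pointing up and leaning 35 degrees from vertical toward the stand's front (its -x, roughly toward the robot). Does not move when pushed. Origin at the centre of the plate's underside, z up
- lens: camera with lens, fixed in the stand. Origin in the camera body (60 x 60 mm, its front face at z = 44 mm), z = optical axis, out through the front glass; x points away from the robot and up (12 o'clock for someone facing the glass), y to that person's left as they stand at the stand's front. Along z: fixed rear ring z 44 to 80 mm, iris ring z 80 to 92 mm, front ring z 93 to 112 mm
- rear_ring: black fluted ring behind the iris ring, 54 mm in diameter, z 44 to 80 mm of the lens, fixed; not to be touched. Its frame is the lens frame
- front_ring: black ring in front of the iris ring, 53 mm in diameter, 19 mm long, z 93 to 112 mm of the lens. It is set at a different angle each time, is stiff, and must stay as it is set and not be touched. Origin on the optical axis at its rear face, z = optical axis, x = from the axis toward its index rib
- index_rib (a point): centre of the top of the index rib, a raised bar 6 mm wide, 8 mm long radially, on the front ring's front face, 22 mm off the optical axis, at z = 116 mm of the lens
- iris_ring (a joint): angle of the iris ring: slim aluminium ring, 64 mm in diameter, 12 mm thick, centred on the optical axis at z = 86 mm of the lens, standing 5 mm proud of its neighbours all round. 0 = fully open, against its stop; grows, up to 2.9 rad at the other stop, as it turns clockwise for someone facing the glass (a negative turn about the lens z). It stays where it is left and turns against a friction of about 0.2 N m; the stops are rigid. It starts part closed (0.6 to 1.1 rad)
- iris_lug (a point): centre of the top of the lug on the iris ring: a prong 6 mm wide, 4.5 mm thick radially, standing 11 mm forward out of the ring's front face beside the front ring, 29.5 mm off the optical axis, inside the ring's rim so that fingers gripping the rim across its diameter pass outside it; at z = 103 mm of the lens. The lug lines up with the index rib between 1.6 and 2.4 rad of iris_ring
- loupe: small black bench loupe, 44 mm across, 34 mm tall, standing on the front left corner of the stand's base plate; bystander; origin at the centre of its underside
- tin_1: low round white tin, 51 mm across, 24 mm tall, on the front right corner of the base plate; bystander; origin at the centre of its underside
- screwdriver_blue: blue screwdriver, 170 mm long, lying in front of the stand; bystander; origin under its middle, y along it
- board_green: green circuit board, 60 x 86 mm, 10 mm tall, lying on the right; bystander; origin under its middle
- pliers_flat: flat-nosed pliers, 141 mm long, lying on the left; bystander; origin under its middle, y along them
- jar_blue: blue jar, 38 mm across, 42 mm tall, standing on the left; bystander; origin at the centre of its underside

How it is judged (in metres and radians):
On the way:
1. the iris ring is fully open, against its stop (value of joint iris_ring below 0.05 rad), for 0.2 s.
At the end, for the whole second after the job is handed in: the iris ring is at rest with its lug in line with the index rib on the front ring, to within 2.5 mm sideways (about 5 degrees) (y of iris_lug in the frame of front_ring between -0.0025 and 0.0025 m and x of iris_lug in the frame of front_ring above 0.02 m and velocity of joint iris_ring between -0.05 and 0.05 rad/s); the robot touches nothing.
It fails at once if the front ring is touched (more than 3 N) or turned from where it was set (index rib moved by more than 2 mm) (contact force between any of the fingers, the arm and front_ring above 3 N or distance of index_rib from where it was at the start of the episode above 0.002 m).
It fails at once if the rear ring is touched (more than 3 N) (contact force between any of the fingers, the arm and rear_ring above 3 N).
It fails at once if one of the loose bystanders (loupe, tin, screwdriver, circuit board, pliers, blue jar) is moved by more than 20 mm (distance of any of loupe, tin_1, screwdriver_blue, board_green, pliers_flat, jar_blue from where it was at the start of the episode above 0.02 m).
It also fails if it takes over 64 s, if anything falls off the work surface, if the arm or the gripper's body presses on something with over 40 N, if the wrist force passes 120 N, or if a joint passes its speed limit or range.

### The arm

A 6-joint arm with a two-finger parallel gripper is mounted at the origin on a cart in front of the work surface, level with it; the furniture and walls round the work are solid. World frame = base frame: x ahead of the robot, y to its left, z up, the work surface at z = 0. Lengths are in m, angles in degrees, forces in N, time in s.
With the tool pointing down it reaches from about 0.375 to 0.9 m from the base axis. Payload 3.1 kg.
Tool frame: the origin (TCP) lies on the centre line of the jaws, within the pads' length; the fingertips stand 25 mm ahead of it and the grasp point (between the pads) lies 6 mm ahead of it; y points along the fingers, x is the direction in which the jaws open and shut, and the axes are right-handed (so a half turn about y gives the same grasp; the last joint's range is limited). The gripper opens to 87 mm and grips with 3 to 60 N. Pads are 19 mm wide; open, the fingers measure 117 mm over their backs; the gripper's body (75 mm by 190 mm) begins 51 mm behind the grasp point.
Start: joints at [65.231, 30.224, 82.088, -0, 67.689, -10.227], TCP at [0.157, 0.605, 0.248] pointing down, gripper open.
Joint ranges: [-176.69, 176.69], [-43.24, 126.21], [12.49, 139.97], [-82, 262], [0, 151.66], [-163.58, 163.58]. Speed limits (degrees/s): [159.86, 159.86, 180, 180, 180, 180].

### API

Orientations are given as a 3x3 rotation matrix whose columns are the frame's x, y, z axes.
In Python, from rig import * gives the robot as it stands.
- The arm moves only by the tool play_rows, never from a script. Its argument "commands" is a list of rows, each a list of 2 entries, a list of its own where there are three numbers: the shift along the world's x, y, z in m, then the turn, a rotation vector about the world's x, y, z in rad. A call has 1 to 10 rows; each row is the pose to reach, as a shift and turn from the pose commanded when the call began; what a row does not reach only later rows make up. A row lasts 1/8 s, in which the tool goes at most 62.5 mm and 10.7 degrees, less where a joint would pass 70% of its speed; a pose out of reach is approached as far as the arm can. A call with a gripper value outside its range is refused whole. "gripper" is the finger opening in m, from 0 to 0.087, set as the call begins (left out, the last holds). The fingers move at their own pace and stop on an object; the grip force is fixed at half the most. Time passes only in rows, so rows that repeat a pose let the fingers close. It gives the time, the measured TCP pose, the force and the opening at its end, in the units of the state.
- read_state(): the state, without advancing time (a new reading comes with each control period).
- capture(name): name is "scene" or "top" or "wrist"; returns a dict with "frame" (420x560x3 uint8, red, green, blue), "depth" (420x560 float32, m along the optical axis (not along the pixel's ray), 0 where there is no reading), "mtx" (3x3 intrinsics, pixels), "dist_coeffs" ([k1, k2, p1, p2, k3] as OpenCV has them; the pictures are not rectified), "cam_to_world" (4x4, takes a point from camera to world coordinates); the wrist camera has in their place "hand_eye" (4x4, takes a point from camera to tool coordinates, whose origin is the TCP and whose axes are the tool frame's). Camera axes: x right, y down, z forward; pixel columns grow to the right and rows downward; lengths in m; the calibration is good to about 2 mm. A picture is of the moment at which its call begins: read the wrist's pose just before it.
- hand_in(): hands the job in, once; it reports no verdict.
The state is a dict: "time_s": time; "joint_positions": joint angles; "qvel": joint speeds; "tau": joint torques, N m; "position": TCP position; "tcp_rot": TCP orientation; "force": force on the tool from outside, world axes, zero at the start; "moment": the same for the moment, N m; "opening": opening from 0.0 (shut) to 1.0 (fully open).
Only numpy, scipy, OpenCV 4.12 (cv2) and the standard library are available. Lean on these libraries where they do the work, as an engineer would, in place of code of your own. Each camera call takes 0.05 s, during which the arm holds its last target. There are 200 camera calls.

## Working session

There is one attempt and no reset: what is moved stays moved. The work goes in short steps, Python scripts to look and compute and a tool call to move; the robot and the scene stay as the last step left them, time stands still between calls to the robot, and variables do not carry over. Pictures are saved under pics/ and viewed, about 8 in all and at most 12, crops included, and the job is handed in when it is done.

Besides the shell and the picture viewer there is one more tool, called after ">>>" by a JSON object that holds its "op" and its "data". play_rows: Moves the arm, as the interface text tells. Its arguments: {"type":"object","properties":{"commands":{"type":"array"},"gripper":{"type":"number"}},"required":["commands"]}

```bash
ls; mkdir -p pics; python3 - <<'E'
from rig import *
import cv2,numpy as np
s=read_state();print(s)
ims=[]
for n in("scene","top"):
    c=capture(n);np.savez(f"pics/{n}0.npz",**c);print(n,c["mtx"],c["dist_coeffs"],c["cam_to_world"])
    cv2.imwrite(f"pics/{n}0.png",c["frame"][:,:,::-1])
E
```

```text
pics
{'time_s': 0.0, 'joint_positions': array([ 6.52307506e+01,  3.02770380e+01,  8.21568373e+01, -3.97016713e-04,
        6.76869872e+01, -1.02262496e+01]), 'qvel': array([ 0.02931265, -0.07998518, -0.09232966,  0.00212187,  0.10142945,
        0.00716206]), 'tau': array([ 4.92776071e-04, -4.40044892e+01, -1.76591563e+01,  6.33544824e-02,
        5.83079411e-02, -1.74841193e-04]), 'position': array([0.15661739, 0.60436382, 0.24658973]), 'tcp_rot': array([[ 2.51103052e-01, -8.77962696e-04, -9.67959961e-01],
       [ 9.67958131e-01, -1.91806727e-03,  2.51104317e-01],
       [-2.07707254e-03, -9.99997775e-01,  3.68198584e-04]]), 'force': array([ 0.80178099, -0.86976683,  0.83162412]), 'moment': array([-0.07003661, -0.03861944, -0.04597045]), 'opening': 1.0018674638075702}
scene [[430.9080655    0.         275.86105957]
 [  0.         430.9080655  205.76549012]
 [  0.           0.           1.        ]] [-0.10223541  0.          0.          0.          0.        ] [[ 0.59144535 -0.51940859  0.61677152 -0.09754846]
 [-0.80618163 -0.36550286  0.46527287 -0.4056178 ]
 [-0.01623497 -0.77241335 -0.63491263  0.7826353 ]
 [ 0.          0.          0.          1.        ]]
top [[415.24828508   0.         286.153293  ]
 [  0.         415.24828508 206.33315573]
 [  0.           0.           1.        ]] [-0.03180428  0.          0.          0.          0.        ] [[-0.0252932  -0.99344587  0.11146996  0.38923871]
 [-0.9993482   0.02800011  0.02278536  0.07397666]
 [-0.02575719 -0.11082099 -0.99350656  1.30116105]
 [ 0.          0.          0.          1.        ]]
```

View pics/scene0.png

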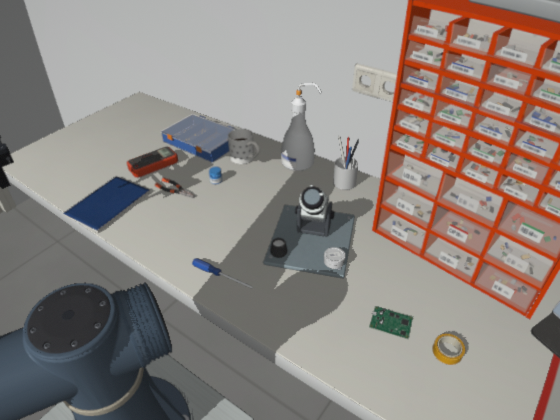

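View pics/top0.png

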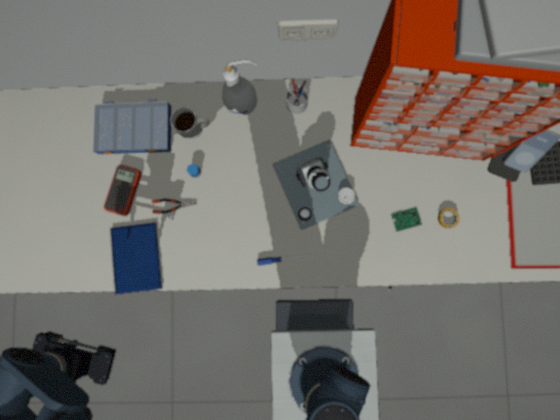

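Scene: the stand plate's corners in the top view are at about (274,164), (331,141), (357,205), (304,229), and the lens face is near (319,179). Next step is the plate pose and lens position from depth.

```bash
cat > h.py <<'E'
import numpy as np,cv2
def pts(c,uv,T=None):
    "depth pixels -> world"
    T=c["cam_to_world"] if T is None else T
    uv=np.asarray(uv,float).reshape(-1,2); n=cv2.undistortPoints(uv[:,None],c["mtx"],c["dist_coeffs"])[:,0]
    z=c["depth"][uv[:,1].astype(int),uv[:,0].astype(int)][:,None]
    return (np.hstack([n*z,z]))@T[:3,:3].T+T[:3,3]
def ray(c,uv,p0,nrm,T=None):
    "pixels -> points on plane through p0 with normal nrm"
    T=c["cam_to_world"] if T is None else T
    uv=np.asarray(uv,float).reshape(-1,1,2); n=cv2.undistortPoints(uv,c["mtx"],c["dist_coeffs"])[:,0]
    d=np.hstack([n,np.ones((len(n),1))])@T[:3,:3].T; o=T[:3,3]
    return o+d*((p0-o)@nrm/(d@nrm))[:,None]
E
python3 - <<'E'
from h import *
from rig import *
np.set_printoptions(precision=4,suppress=True)
c=np.load("pics/top0.npz");s=np.load("pics/scene0.npz")
P=ray(c,[(274,164),(331,141),(357,205),(304,229)],np.array([0,0,.012]),np.array([0,0,1.]));print(P)
print("centre",P.mean(0));e=(P[0]-P[3]+P[1]-P[2]);print("yaw",np.degrees(np.arctan2(e[1],e[0])))
f=e/np.linalg.norm(e);ax=np.array([-f[0]*np.sin(np.radians(35)),-f[1]*np.sin(np.radians(35)),np.cos(np.radians(35))]);print("axis",ax)
for n,k,b in(("top",c,(300,345,150,200)),("scene",s,(290,340,175,235))):
    uu,vv=np.meshgrid(np.arange(b[0],b[1]),np.arange(b[2],b[3]));uv=np.c_[uu.ravel(),vv.ravel()]
    Q=pts(k,uv);h=Q@ax;m=(Q[:,2]>.03)&(Q[:,2]<.25);Q=Q[m];h=h[m]
    t=h>h.max()-.012;print(n,m.sum(),h.max(),t.sum(),Q[t].mean(0),Q[:,2].max())
w=capture("wrist");print(w["mtx"],w["dist_coeffs"],w["hand_eye"])
E
```

```text
[[ 0.6697  0.1386  0.012 ]
 [ 0.7385 -0.0441  0.012 ]
 [ 0.5318 -0.1172  0.012 ]
 [ 0.4616  0.05    0.012 ]]
centre [0.6004 0.0068 0.012 ]
yaw 21.299399736864515
axis [-0.5344 -0.2083  0.8192]
top 885 -0.171395673349348 265 [0.582  0.0013 0.1634] 0.18092101346402445
scene 1149 -0.17130219009745032 391 [0.5799 0.0007 0.1623] 0.17892064318483503
[[329.3229   0.     283.0371]
 [  0.     329.3229 210.8762]
 [  0.       0.       1.    ]] [-0.0642  0.      0.      0.      0.    ] [[ 1.     -0.0008  0.0004 -0.0006]
 [-0.0006 -0.2796  0.9601 -0.1365]
 [-0.0007 -0.9601 -0.2796  0.0771]
 [ 0.      0.      0.      1.    ]]
```

```bash
cat >> h.py <<'E'
from scipy.spatial.transform import Rotation as R
def frame(yawdeg):
    "lens rotation (cols x,y,z) for stand yaw"
    return (R.from_euler('z',yawdeg,degrees=True)*R.from_euler('y',-35,degrees=True)).as_matrix()
def tool(L,phi):
    "tool rot: y=-lens z, x = lens x turned by phi deg about lens z"
    x=R.from_rotvec(np.radians(phi)*L[:,2]).apply(L[:,0]);y=-L[:,2];return np.c_[x,y,np.cross(x,y)]
def delta(st,p,Rt):
    return p-st["position"],R.from_matrix(Rt@st["tcp_rot"].T).as_rotvec()
E
python3 - <<'E'
from h import *
from rig import *
np.set_printoptions(precision=4,suppress=True)
L=frame(21.3);print(L)
for phi in(0,180):
    d,r=delta(read_state(),np.array([.517,-.024,.261]),tool(L,phi));print(d,r,np.degrees(np.linalg.norm(r)))
E
```

```text
[[ 0.7632 -0.3633 -0.5344]
 [ 0.2976  0.9317 -0.2084]
 [ 0.5736  0.      0.8192]]
[ 0.3603 -0.6285  0.0142] [ 0.4747 -0.4222 -0.9147] 63.80846176748617
[ 0.3603 -0.6285  0.0142] [-0.4958 -0.5586  2.1152] 128.52821102629304
```

>>> {"op": "play_rows", "data": {"commands": [[[0.03,-0.052,0.001],[0.04,-0.035,-0.076]],[[0.06,-0.105,0.002],[0.08,-0.07,-0.152]],[[0.09,-0.157,0.003],[0.119,-0.106,-0.229]],[[0.12,-0.21,0.005],[0.158,-0.141,-0.305]],[[0.15,-0.262,0.006],[0.198,-0.176,-0.381]],[[0.18,-0.314,0.007],[0.237,-0.211,-0.457]],[[0.21,-0.367,0.008],[0.277,-0.246,-0.534]],[[0.24,-0.419,0.009],[0.316,-0.281,-0.61]],[[0.27,-0.471,0.011],[0.356,-0.317,-0.686]],[[0.3,-0.524,0.012],[0.396,-0.352,-0.762]]]}}

```text
time_s: 1.4
position: [0.4576, 0.079, 0.2599]
tcp_rot: [[0.742, 0.447, -0.499], [0.452, 0.216, 0.865], [0.494, -0.868, -0.041]]
force: [0.9, 0.9, 1.1]
opening: 1.002
```

```bash
python3 - <<'E'
from h import *
from rig import *
np.set_printoptions(precision=4,suppress=True)
s=read_state();print(s["time_s"],s["joint_positions"],s["position"])
d,r=delta(s,np.array([.517,-.024,.261]),tool(frame(21.3),0));print(d,r)
E
```

```text
1.4 [-16.3255  10.136  122.5877  40.6251  30.7754 -79.3401] [0.4576 0.079  0.2599]
[ 0.0594 -0.103   0.0011] [ 0.0775 -0.0662 -0.1495]
```

>>> {"op": "play_rows", "data": {"commands": [[[0.02,-0.035,0.0],[0.026,-0.022,-0.05]],[[0.04,-0.07,0.001],[0.052,-0.044,-0.1]],[[0.059,-0.103,0.001],[0.078,-0.066,-0.15]],[[0.059,-0.103,0.001],[0.078,-0.066,-0.15]],[[0.059,-0.103,0.001],[0.078,-0.066,-0.15]]]}}

```text
time_s: 2.02
position: [0.515, -0.0213, 0.2601]
tcp_rot: [[0.764, 0.53, -0.367], [0.3, 0.211, 0.93], [0.571, -0.821, 0.002]]
force: [0.3, -0.3, -0.2]
opening: 1.0
```

```bash
cat > look.py <<'E'
import sys
from h import *
from rig import *
np.set_printoptions(precision=4,suppress=True)
s=read_state();w=capture("wrist");n=sys.argv[1]
T=np.eye(4);T[:3,:3]=s["tcp_rot"];T[:3,3]=s["position"];T=T@w["hand_eye"]
np.savez(f"pics/{n}.npz",T=T,**w)
print(s["time_s"],s["joint_positions"],s["position"],s["force"]);print(s["tcp_rot"])
f=w["frame"][:,:,::-1]
if len(sys.argv)>2:
    u0,v0,u1,v1=map(int,sys.argv[2:6]);f=cv2.resize(f[v0:v1,u0:u1],None,fx=int(sys.argv[6]),fy=int(sys.argv[6]),interpolation=cv2.INTER_CUBIC)
cv2.imwrite(f"pics/{n}.png",f)
E
python3 look.py w1
```

```text
2.025 [-29.6028  14.9558 118.4009  51.6766  34.577  -91.6447] [ 0.515  -0.0213  0.2601] [ 0.2644 -0.3007 -0.1541]
[[ 0.7644  0.5304 -0.3665]
 [ 0.2999  0.2107  0.9304]
 [ 0.5707 -0.8211  0.002 ]]
```

View pics/w1.png

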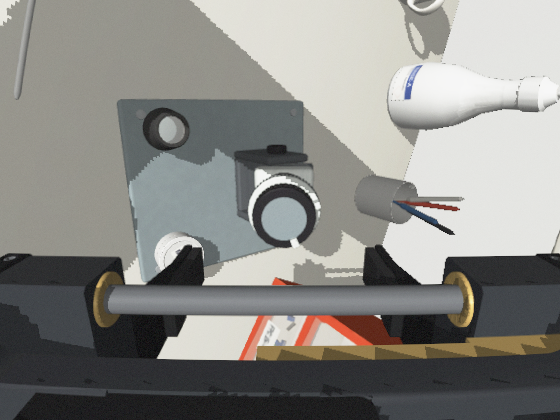

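```bash
python3 - <<'E'
import cv2
f=cv2.imread("pics/w1.png")[135:265,215:345];cv2.imwrite("pics/w1c.png",cv2.resize(f,None,fx=4.6,fy=4.6,interpolation=cv2.INTER_CUBIC))
E
```

```text
(no output)
```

View pics/w1c.png

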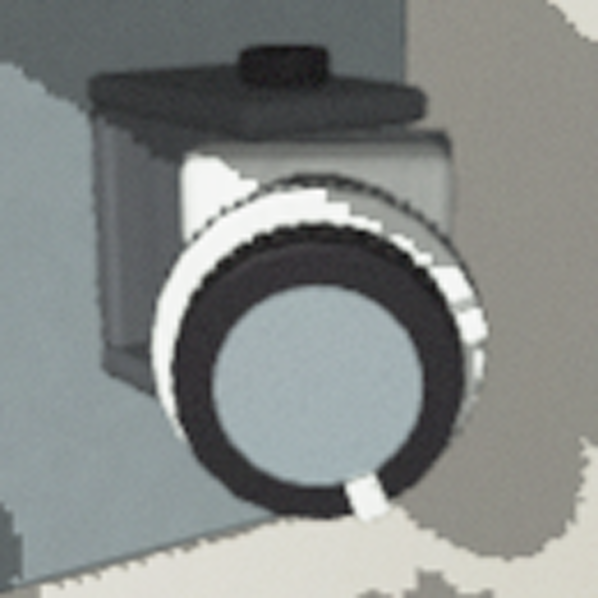

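The crop shows the glass centre at about (284,217), the white index rib at (294,243) and the lug at about (317,206), so the lug needs to turn about 80–90° clockwise from here. Next I measure the lens axis from the glass edge and face depth.

```bash
cat > meas.py <<'E'
import sys
from h import *
np.set_printoptions(precision=4,suppress=True)
def meas(n,guess,L,half=45):
    c=np.load(f"pics/{n}.npz");T=c["T"];g=cv2.cvtColor(c["frame"],cv2.COLOR_RGB2GRAY)
    u0,v0=int(guess[0])-half,int(guess[1])-half;sub=g[v0:v0+2*half,u0:u0+2*half]
    m=(sub<85).astype(np.uint8)
    cs,hi=cv2.findContours(m,cv2.RETR_CCOMP,cv2.CHAIN_APPROX_NONE)
    best=max([k for k,h in zip(cs,hi[0]) if h[3]>=0],key=cv2.contourArea)
    el=cv2.fitEllipse(best);print("glass ellipse",np.add(el[0],(u0,v0)),el[1])
    hole=np.zeros_like(m);cv2.drawContours(hole,[best],-1,1,-1)
    a=cv2.dilate(hole,np.ones((7,7)))-cv2.dilate(hole,np.ones((3,3)))
    a&=m
    vv,uu=np.nonzero(a);P=pts(c,np.c_[uu+u0,vv+v0],T)
    q=np.median(P@L[:,2]);P=P[abs(P@L[:,2]-q)<.004]
    ce=P.mean(0);nrm=np.linalg.svd(P-ce)[2][2];nrm*=np.sign(nrm[2]);print("face pts",len(P),"normal",nrm,"height",q, "resid",((P-ce)@nrm).std())
    ctr=ray(c,[np.add(el[0],(u0,v0))],ce,L[:,2],T)[0];print("face centre",ctr)
    edge=ray(c,best[:,0]+np.array([u0,v0]),ce,L[:,2],T);A=np.c_[2*edge@L[:,:2],np.ones(len(edge))];E=edge@L[:,:2]
    for _ in range(4):
        x=np.linalg.lstsq(A,(E**2).sum(1),rcond=None)[0];r=np.sqrt(x[2]+x[:2]@x[:2]);res=np.hypot(*(E-x[:2]).T)-r;k=abs(res)<.0008;A,E=A[k],E[k]
    C=L@np.r_[x[:2],ce@L[:,2]];print("circle centre",C,"r",r,len(E))
    return c,T,C,g
def ang(c,T,C,L,uv,dz):
    "lens angle (deg) and radius of pixels taken at height dz above the face plane"
    d=(ray(c,uv,C+dz*L[:,2],L[:,2],T)-C)@L;return np.degrees(np.arctan2(d[:,1],d[:,0])),np.hypot(d[:,0],d[:,1])
E
python3 - <<'E'
from meas import *
L=frame(21.3)
c,T,C,g=meas("w1",(284,217),L)
print("rib",ang(c,T,C,L,[(294.4,243)],.004),"lug",ang(c,T,C,L,[(316.5,205.5)],-.009))
# plate yaw from wrist depth-independent corners: lower-left (118,101) upper right (302,101)
P=ray(c,[(118,101),(302,101),(143,280)],np.array([0,0,.012]),np.array([0,0,1.]),T);print(P);e=P[1]-P[0];print("yaw",np.degrees(np.arctan2(e[1],e[0])),np.linalg.norm(e),np.linalg.norm(P[2]-P[0]))
E
```

```text
Traceback (most recent call last):
  File "meas.py", line 9, in meas
    best=max([k for k,h in zip(cs,hi[0]) if h[3]>=0],key=cv2.contourArea)
ValueError: max() iterable argument is empty
```

```bash
python3 - <<'E'
s=open("meas.py").read()
a=s.index("    cs,hi=");b=s.index("    el=")
s=s[:a]+'''    o=cv2.morphologyEx(1-m,cv2.MORPH_OPEN,cv2.getStructuringElement(cv2.MORPH_ELLIPSE,(13,13)))
    _,lab=cv2.connectedComponents(o);cs,_=cv2.findContours((lab==lab[half,half]).astype(np.uint8),cv2.RETR_EXTERNAL,cv2.CHAIN_APPROX_NONE);best=cs[0]
'''+s[b:]
open("meas.py","w").write(s)
E
cat > m1.py <<'E'
from meas import *
L=frame(21.3)
c,T,C,g=meas("w1",(284,217),L)
print("rib",ang(c,T,C,L,[(294.4,243)],.004),"lug",ang(c,T,C,L,[(316.5,205.5)],-.009))
P=ray(c,[(118,101),(302,101),(143,280)],np.array([0,0,.012]),np.array([0,0,1.]),T);print(P);e=P[1]-P[0];print("yaw",np.degrees(np.arctan2(e[1],e[0])),np.linalg.norm(e),np.linalg.norm(P[2]-P[0]))
E
python3 m1.py
```

```text
glass ellipse [283.6116 218.5861] (43.56103515625, 45.30354690551758)
face pts 371 normal [-0.5315 -0.2157  0.8192] height -0.17837318949995054 resid 0.0007020459180343313
face centre [ 0.5805 -0.0008  0.1607]
circle centre [ 0.5806 -0.0011  0.1607] r 0.018596687904909773 119
rib (array([-65.3813]), array([0.0215])) lug (array([18.0413]), array([0.029]))
[[ 0.46    0.0562  0.012 ]
 [ 0.6679  0.1414  0.012 ]
 [ 0.532  -0.1217  0.012 ]]
yaw 22.302987398447737 0.22466022289942 0.19186179978602225
```

```bash
sed -i 's/^C0.*//' h.py; cat >> h.py <<'E'
L=frame(22.2);C=np.array([.5805,-.001,.1607])
E
python3 - <<'E'
from h import *
from rig import *
np.set_printoptions(precision=4,suppress=True)
s=read_state();print(L)
d,r=delta(s,C+.1*L[:,2],tool(L,-80));print(d,r,np.degrees(np.linalg.norm(r)))
E
```

```text
[[ 0.7584 -0.3778 -0.5311]
 [ 0.3095  0.9259 -0.2167]
 [ 0.5736 -0.      0.8192]]
[ 0.0125 -0.0018 -0.0176] [ 0.7397  0.295  -1.134 ] 79.39465462281831
```

>>> {"op": "play_rows", "data": {"commands": [[[0.001,0,-0.002],[0.092,0.037,-0.142]],[[0.003,0,-0.004],[0.185,0.074,-0.284]],[[0.005,-0.001,-0.007],[0.277,0.111,-0.425]],[[0.006,-0.001,-0.009],[0.37,0.148,-0.567]],[[0.008,-0.001,-0.011],[0.462,0.184,-0.709]],[[0.009,-0.001,-0.013],[0.555,0.221,-0.85]],[[0.011,-0.002,-0.015],[0.647,0.258,-0.992]],[[0.0125,-0.002,-0.0176],[0.74,0.295,-1.134]],[[0.0125,-0.002,-0.0176],[0.74,0.295,-1.134]],[[0.0125,-0.002,-0.0176],[0.74,0.295,-1.134]]]}}

```text
time_s: 3.32
position: [0.528, -0.0231, 0.2431]
tcp_rot: [[0.506, 0.53, 0.681], [-0.857, 0.216, 0.468], [0.101, -0.82, 0.563]]
force: [-0.4, 0.1, -0.1]
opening: 0.995
```

```bash
python3 look.py w2 180 130 380 280 4
```

```text
3.325 [-29.0404  17.953  117.8872  54.839   33.0552 -15.7254] [ 0.528  -0.0231  0.2431] [-0.4358  0.1434 -0.117 ]
[[ 0.5058  0.5299  0.6807]
 [-0.8567  0.2158  0.4685]
 [ 0.1014 -0.8201  0.5632]]
```

View pics/w2.png

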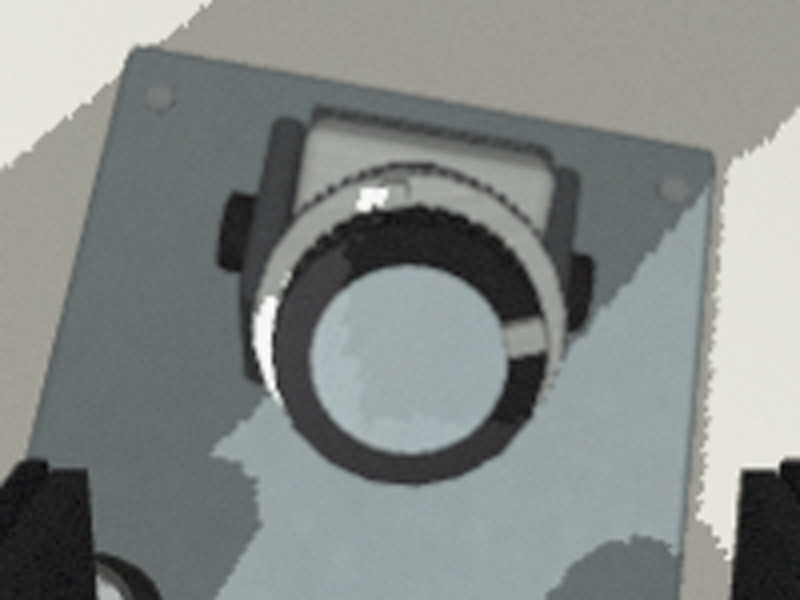

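Here the glass centre is at (282.5,219.5), the rib at (311,214.5) and the lug at (276,178).

```bash
python3 - <<'E'
from meas import *
from h import L,C as C0
from rig import *
c,T,C,g=meas("w2",(282,219),L)
print("rib",ang(c,T,C,L,[(311,214.5)],.004),"lug",ang(c,T,C,L,[(276.2,178.2)],-.009))
Cm=(C+C0)/2;print("mean",Cm,"lens-frame diff",(C-C0)@L)
s=read_state()
for h in(.03,-.018):print(h,*delta(s,Cm+h*L[:,2],tool(L,-80)))
E
```

```text
glass ellipse [281.8389 219.5113] (46.54206085205078, 49.928585052490234)
face pts 408 normal [-0.5325 -0.217   0.8181] height -0.17628491488842268 resid 0.0006243513918868225
face centre [ 0.5806 -0.0008  0.161 ]
circle centre [ 0.5803 -0.0008  0.1607] r 0.01859824326296657 130
rib (array([-65.4157]), array([0.0225])) lug (array([17.828]), array([0.0306]))
mean [ 0.5804 -0.0009  0.1607] lens-frame diff [-0.0001  0.0002  0.0001]
0.03 [ 0.0364  0.0159 -0.0578] [ 0.0023 -0.0008 -0.0014]
-0.018 [ 0.0619  0.0263 -0.0971] [ 0.0023 -0.0008 -0.0014]
```

>>> {"op": "play_rows", "data": {"commands": [[[0.012,0.005,-0.019],[0.001,0,-0.001]],[[0.024,0.01,-0.038],[0.002,-0.001,-0.001]],[[0.034,0.0146,-0.054],[0.002,-0.001,-0.001]],[[0.044,0.0188,-0.0695],[0.002,-0.001,-0.001]],[[0.052,0.022,-0.082],[0.002,-0.001,-0.001]],[[0.058,0.0246,-0.091],[0.002,-0.001,-0.001]],[[0.0619,0.0263,-0.0971],[0.002,-0.001,-0.001]],[[0.0619,0.0263,-0.0971],[0.002,-0.001,-0.001]],[[0.0619,0.0263,-0.0971],[0.002,-0.001,-0.001]]]}}

```text
time_s: 4.5
position: [0.5902, 0.0022, 0.1461]
tcp_rot: [[0.502, 0.532, 0.682], [-0.859, 0.216, 0.464], [0.099, -0.819, 0.565]]
force: [-0.9, -0.8, -0.3]
opening: 1.002
```

```bash
python3 look.py w3; python3 - <<'E'
from h import *
from rig import *
np.set_printoptions(precision=4,suppress=True)
s=read_state();C=np.array([.5804,-.0009,.1607]);d,r=delta(s,C-.018*L[:,2],tool(L,-80));print(d,d@L,r)
E
```

```text
4.5 [-21.9843  32.8552 114.9892  77.7182  24.1255 -34.9802] [0.5902 0.0022 0.1461] [-0.8585 -0.8188 -0.3419]
[[ 0.502   0.5317  0.6821]
 [-0.8591  0.2161  0.4639]
 [ 0.0993 -0.8189  0.5652]]
[-0.0003  0.0008 -0.0003] [-0.0001  0.0008 -0.0003] [-0.0004  0.0004  0.0021]
```

View pics/w3.png

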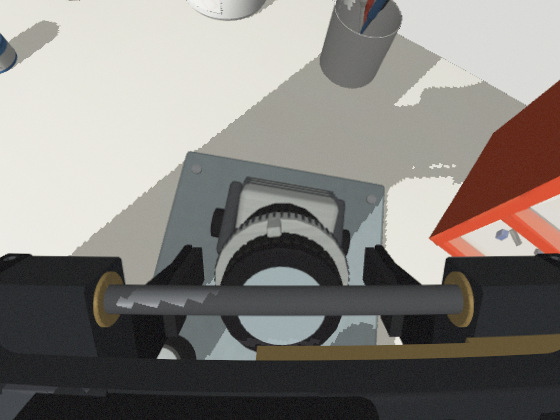

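The lens sits centred between the jaws, with the ring visible at around (280,240). I'm closing on it.

>>> {"op": "play_rows", "data": {"commands": [[[-0.0003,0.0007,-0.0002],[0,0,0]],[[-0.0003,0.0007,-0.0002],[0,0,0]],[[-0.0003,0.0007,-0.0002],[0,0,0]],[[-0.0003,0.0007,-0.0002],[0,0,0]],[[-0.0003,0.0007,-0.0002],[0,0,0]]], "gripper": 0.05}}

```text
time_s: 5.18
position: [0.59, 0.003, 0.1457]
tcp_rot: [[0.502, 0.532, 0.682], [-0.859, 0.216, 0.464], [0.099, -0.819, 0.565]]
force: [-0.9, -1.0, 1.6]
opening: 0.723
```

>>> {"op": "play_rows", "data": {"commands": [[[0,0,0],[-0.032,-0.013,0.049]],[[0,0,0],[-0.064,-0.026,0.098]],[[0,0,0],[-0.096,-0.039,0.147]],[[0,0,0],[-0.127,-0.052,0.197]],[[0,0,0],[-0.159,-0.065,0.246]],[[0,0,0],[-0.191,-0.078,0.295]],[[0,0,0],[-0.223,-0.091,0.344]],[[0,0,0],[-0.255,-0.104,0.393]],[[0,0,0],[-0.287,-0.117,0.442]],[[0,0,0],[-0.319,-0.13,0.491]]]}}

```text
time_s: 6.42
position: [0.5905, 0.0024, 0.146]
tcp_rot: [[0.799, 0.533, 0.28], [-0.448, 0.215, 0.868], [0.402, -0.818, 0.41]]
force: [0.9, -1.1, 2.0]
opening: 0.726
```

```bash
cat > st.py <<'E'
from h import *
from rig import *
np.set_printoptions(precision=4,suppress=True)
s=read_state();x=s["tcp_rot"][:,0]@L;C=np.array([.5804,-.0009,.1607])
print(s["time_s"],"phi",np.degrees(np.arctan2(x[1],x[0])),"off",(s["position"]-C)@L,"tilt",(s["tcp_rot"][:,1]@L),"F",s["force"]@L,"M",s["moment"]@L,"j",s["joint_positions"],s["opening"])
E
python3 st.py
```

```text
6.425 phi -45.73538651925303 off [ 0.0002 -0.0007 -0.0182] tilt [ 0.0013 -0.0024 -1.    ] F [ 1.4975 -1.3353  1.3552] M [-0.0965  0.4256 -0.1919] j [-21.9222  32.8902 115.0188  78.105   24.0235 -69.6807] 0.7264670701893425
```

>>> {"op": "play_rows", "data": {"commands": [[[0,0,0],[-0.027,-0.011,0.041]],[[0,0,0],[-0.053,-0.022,0.082]],[[0,0,0],[-0.08,-0.033,0.123]],[[0,0,0],[-0.106,-0.043,0.164]],[[0,0,0],[-0.133,-0.054,0.205]],[[0,0,0],[-0.159,-0.065,0.246]]]}}

```text
time_s: 7.18
position: [0.5909, 0.0019, 0.1459]
tcp_rot: [[0.844, 0.534, 0.039], [-0.18, 0.215, 0.96], [0.504, -0.818, 0.277]]
force: [1.9, -3.0, -1.9]
opening: 0.729
```

```bash
python3 st.py
```

```text
7.175 phi -29.051332683033735 off [ 0.0003 -0.0014 -0.0183] tilt [ 0.0025 -0.0032 -1.    ] F [-0.5224 -3.4993 -1.9242] M [-0.7147  0.4711 -1.3116] j [-21.9784  32.9283 115.0127  78.3434  24.0332 -86.6412] 0.7289222113867404
```

>>> {"op": "play_rows", "data": {"commands": [[[0,0,0],[-0.011,-0.004,0.016]],[[0,0,0],[-0.011,-0.004,0.016]],[[0,0,0],[-0.011,-0.004,0.016]],[[0,0,0],[-0.011,-0.004,0.016]],[[0,0,0],[-0.011,-0.004,0.016]]]}}

```text
time_s: 7.8
position: [0.5909, 0.0019, 0.1459]
tcp_rot: [[0.846, 0.533, 0.018], [-0.155, 0.214, 0.965], [0.511, -0.818, 0.263]]
force: [3.4, -3.9, -2.2]
opening: 0.724
```

```bash
python3 st.py; python3 look.py w4 200 180 360 300 5
```

```text
7.8 phi -27.584577872987413 off [ 0.0003 -0.0014 -0.0183] tilt [ 0.0011 -0.0036 -1.    ] F [ 0.1606 -4.8658 -2.744 ] M [-0.8452  0.2437 -1.4175] j [-21.9336  32.9112 114.9675  78.0856  23.9681 -87.811 ] 0.7235968900971226
7.8 [-21.9336  32.9112 114.9675  78.0856  23.9681 -87.811 ] [0.5909 0.0019 0.1459] [ 3.4175 -3.8607 -2.1557]
[[ 0.8458  0.5333  0.0177]
 [-0.155   0.2138  0.9645]
 [ 0.5106 -0.8185  0.2634]]
```

View pics/w4.png

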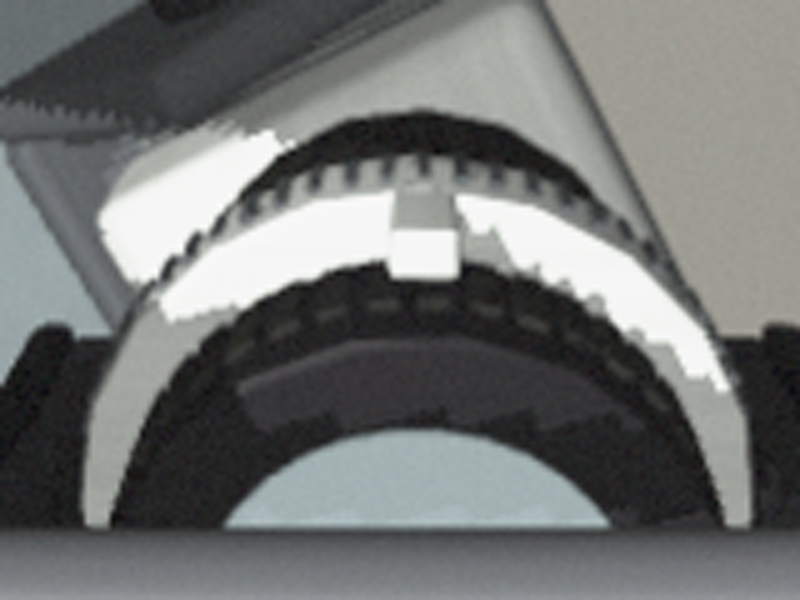

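The lug top sits at crop (424,253), i.e. px (284.8,230.6); the ring is held against its stop, with the moment about the axis up from 0.2 to 1.4 N m.

```bash
python3 - <<'E'
from meas import ang
from h import *
c=np.load("pics/w4.npz");C=np.array([.5804,-.0009,.1607])
print(ang(c,c["T"],C,L,[(284.8,230.6),(277.8,230.6),(292,230.6)],-.009))
E
```

```text
(array([60.2449, 65.7796, 54.5921]), array([0.0297, 0.0298, 0.03  ]))
```

>>> {"op": "play_rows", "data": {"commands": [[[0,0,0],[0.032,0.013,-0.049]],[[0,0,0],[0.085,0.035,-0.131]],[[0,0,0],[0.149,0.061,-0.229]],[[0,0,0],[0.218,0.089,-0.336]],[[0,0,0],[0.287,0.117,-0.442]],[[0,0,0],[0.356,0.145,-0.549]],[[0,0,0],[0.425,0.173,-0.655]],[[0,0,0],[0.494,0.202,-0.762]],[[0,0,0],[0.563,0.23,-0.868]],[[0,0,0],[0.637,0.26,-0.983]]]}}

```text
time_s: 9.1
position: [0.5895, 0.0033, 0.1453]
tcp_rot: [[0.297, 0.529, 0.795], [-0.953, 0.216, 0.213], [-0.059, -0.821, 0.568]]
force: [1.4, -1.7, -1.9]
opening: 0.722
```

```bash
python3 st.py
```

```text
9.1 phi -95.93771421741019 off [-0.0007  0.0004 -0.0183] tilt [-0.0028 -0.0001 -1.    ] F [-0.4863 -2.083  -1.923 ] M [-0.5226  0.6016  0.2377] j [-21.8435  32.8898 115.0168  77.4883  24.0003 -18.8499] 0.722460282869108
```

>>> {"op": "play_rows", "data": {"commands": [[[0,0,0],[0.064,0.026,-0.098]],[[0,0,0],[0.133,0.054,-0.205]],[[0,0,0],[0.202,0.082,-0.311]],[[0,0,0],[0.271,0.111,-0.418]],[[0,0,0],[0.34,0.139,-0.524]],[[0,0,0],[0.409,0.167,-0.631]],[[0,0,0],[0.467,0.191,-0.721]],[[0,0,0],[0.505,0.206,-0.778]],[[0,0,0],[0.527,0.215,-0.812]],[[0,0,0],[0.527,0.215,-0.812]]]}}

```text
time_s: 10.35
position: [0.5896, 0.0049, 0.1458]
tcp_rot: [[-0.499, 0.529, 0.687], [-0.7, 0.221, -0.679], [-0.511, -0.819, 0.26]]
force: [3.8, 4.1, -0.0]
opening: 0.725
```

```bash
python3 st.py; python3 look.py w5 200 180 360 300 5
```

```text
10.35 phi -152.6130074111784 off [ 0.0003  0.0019 -0.0183] tilt [-0.0004  0.0048 -1.    ] F [ 4.1464  2.3891 -2.9348] M [0.2659 0.0919 0.0409] j [-21.8203  32.876  114.9914  77.4356  24.3071  37.9076] 0.7246810101325103
10.35 [-21.8203  32.876  114.9914  77.4356  24.3071  37.9076] [0.5896 0.0049 0.1458] [ 3.8006  4.1314 -0.0257]
[[-0.4986  0.5289  0.6867]
 [-0.7003  0.221  -0.6788]
 [-0.5108 -0.8194  0.2602]]
```

View pics/w5.png

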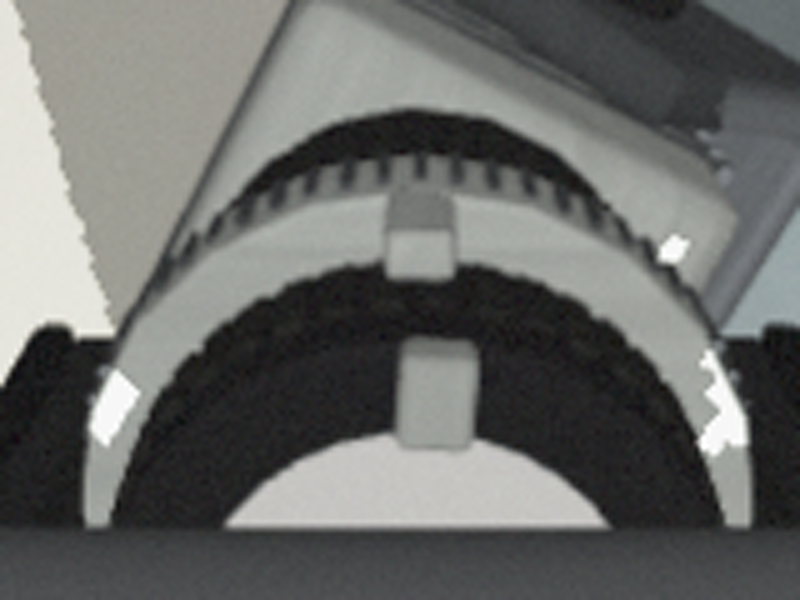

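Lug top is at crop (421,255), i.e. px (284.2,231), and rib top at crop (437,400), i.e. px (287.4,260). The two are nearly in line.

```bash
python3 - <<'E'
from meas import ang
from h import *
c=np.load("pics/w5.npz");C=np.array([.5804,-.0009,.1607])
print("lug",ang(c,c["T"],C,L,[(284.2,231)],-.009),"rib",ang(c,c["T"],C,L,[(287.4,260)],.004))
# centre check: symmetric ring extents at rows
g=cv2.cvtColor(c["frame"],cv2.COLOR_RGB2GRAY)
# glass left/right edge at row 284 -> midpoint
print("glass mid",ang(c,c["T"],C,L,[(200+226/5,285.),(200+610/5,285.)],0))
E
```

```text
lug (array([-62.9757]), array([0.0298])) rib (array([-66.0451]), array([0.0229]))
glass mid (array([  -5.1963, -119.8198]), array([0.0185, 0.0183]))
```

>>> {"op": "play_rows", "data": {"commands": [[[0,0,0],[0.013,0.005,-0.02]],[[0,0,0],[0.027,0.011,-0.041]],[[0,0,0],[0.027,0.011,-0.041]],[[0,0,0],[0.027,0.011,-0.041]]]}}

```text
time_s: 10.9
position: [0.5897, 0.0049, 0.1459]
tcp_rot: [[-0.534, 0.529, 0.66], [-0.664, 0.222, -0.715], [-0.524, -0.819, 0.233]]
force: [3.3, 4.4, 0.6]
opening: 0.723
```

```bash
python3 st.py; python3 look.py w6 200 180 360 300 5
```

```text
10.9 phi -155.62293554554861 off [ 0.0004  0.0019 -0.0183] tilt [ 0.0003  0.0054 -1.    ] F [ 4.2374  2.7697 -2.2045] M [ 0.4153 -0.0096 -0.0258] j [-21.8434  32.8838 114.9893  77.4793  24.3689  40.8562] 0.7233801382137459
10.9 [-21.8434  32.8838 114.9893  77.4793  24.3689  40.8562] [0.5897 0.0049 0.1459] [3.338  4.3537 0.6246]
[[-0.5335  0.5292  0.6598]
 [-0.6635  0.2218 -0.7145]
 [-0.5245 -0.819   0.2328]]
```

View pics/w6.png

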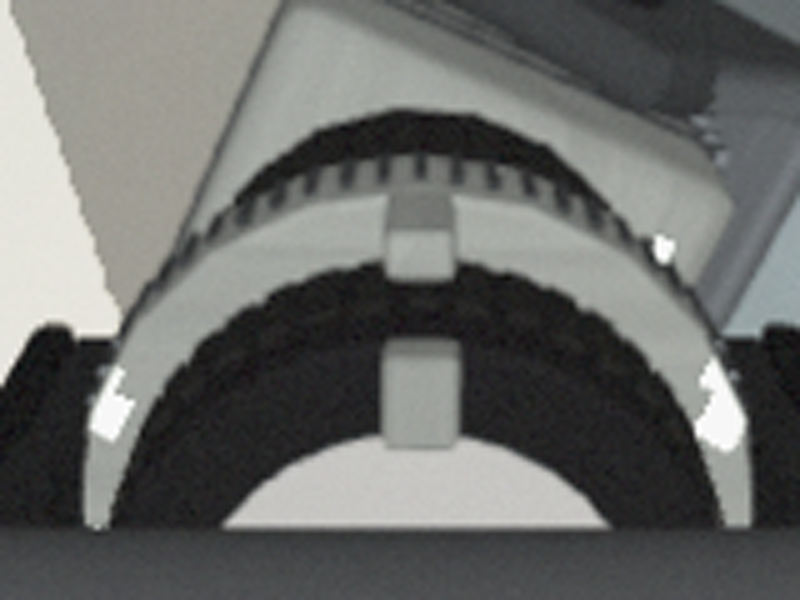

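Lug and rib are both at crop column 421, so they are in line. I'm releasing and then retreating along the lens axis.

>>> {"op": "play_rows", "data": {"commands": [[[0,0,0],[0,0,0]],[[0,0,0],[0,0,0]],[[0,0,0],[0,0,0]],[[0,0,0],[0,0,0]],[[0,0,0],[0,0,0]]], "gripper": 0.087}}

```text
time_s: 11.58
position: [0.5899, 0.0029, 0.1456]
tcp_rot: [[-0.538, 0.53, 0.655], [-0.661, 0.217, -0.718], [-0.523, -0.82, 0.233]]
force: [0.1, 0.4, 0.5]
opening: 0.996
```

```bash
python3 st.py
```

```text
11.575 phi -155.88111674571067 off [-0.0003 -0.0001 -0.0182] tilt [-0.001   0.0009 -1.    ] F [0.4959 0.3606 0.2161] M [-0.0024  0.4783 -0.0161] j [-21.9402  32.8986 114.9809  77.5464  24.1542  40.972 ] 0.9956581523078006
```

Centred and free. I'm retreating 0.118 m along the lens axis.

>>> {"op": "play_rows", "data": {"commands": [[[-0.004,-0.0017,0.0065],[0,0,0]],[[-0.011,-0.0043,0.0164],[0,0,0]],[[-0.019,-0.0076,0.0287],[0,0,0]],[[-0.027,-0.0108,0.041],[0,0,0]],[[-0.037,-0.0152,0.0573],[0,0,0]],[[-0.048,-0.0195,0.0737],[0,0,0]],[[-0.0585,-0.0238,0.09],[0,0,0]],[[-0.064,-0.026,0.098],[0,0,0]],[[-0.064,-0.026,0.098],[0,0,0]],[[-0.064,-0.026,0.098],[0,0,0]]]}}

```text
time_s: 12.82
position: [0.526, -0.023, 0.2434]
tcp_rot: [[-0.538, 0.53, 0.655], [-0.661, 0.217, -0.718], [-0.523, -0.82, 0.233]]
force: [-0.1, -0.4, 0.3]
opening: 1.003
```

```bash
python3 st.py; python3 look.py w7 180 130 380 280 4
```

```text
12.825 phi -155.8904096692133 off [-0.0007  0.0001  0.1014] tilt [-0.0011  0.0012 -1.    ] F [-0.0138 -0.2917  0.3722] M [-0.0018  0.5045 -0.0212] j [-29.2311  17.8087 118.105   54.9598  33.2167  60.0444] 1.0026436983620968
12.825 [-29.2311  17.8087 118.105   54.9598  33.2167  60.0444] [ 0.526  -0.023   0.2434] [-0.0979 -0.355   0.297 ]
[[-0.5382  0.5298  0.6555]
 [-0.6608  0.2175 -0.7183]
 [-0.5231 -0.8198  0.2331]]
```

View pics/w7.png

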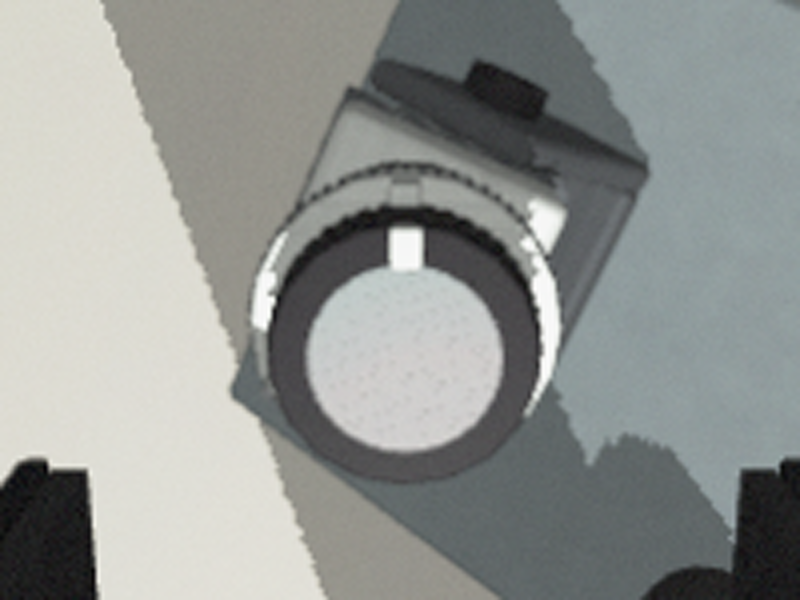

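Lug (406,195), rib (406,248) and glass centre (406,358) share the same crop column, so they are in line, and the gripper is clear. I'm handing in.

```bash
python3 -c "
from rig import *
print(hand_in())"
```

```text
the job is handed in; nothing more can be done
None
```

I opened the iris ring fully to its stop, then turned it back until its lug lined up with the index rib. After that I released it, backed off 0.12 m along the lens axis and handed the job in. It took about 13 s of the 64 s allowed.

- **Fully open:** The moment about the lens axis rose from 0.2 to 1.4 N m at the stop, and I held it there for over 0.5 s. The gripper slipped about 10° on the ring while pressing. The lug measured +60.2° there, 125.6° (2.19 rad) from the rib, which is within the stated 1.6 to 2.4 rad.
- **Lug alignment:** The first turn back stopped about 3° short of the rib, so I turned about 3° more. In the last picture, after letting go, the lug, rib and glass centre fall in the same pixel column, within roughly 0.3 mm by eye.
- **Front ring:** The rib measured -65.4° before, in both views, and -66.0° after most of the turn. The 0.6° difference is within what I can read from the images.
- **Contact and forces:** The tool force stayed below about 6 N at every reading and is near zero now. I had no direct reading of contact on the front or rear ring.
- **Bystanders:** I took no final measurement of them; the arm went near the work only from above and along the lens axis.

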